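# Switch off the ferrule sander and hold its belt-tension arm back for a new belt

### The job

I want to slip a fresh belt onto the ferrule sander. First turn its rotary switch anticlockwise from run until it clicks over into off and stays there; then swing the sprung tension arm by its upright grip, towards the drive drum's side, all the way to its stop, and keep holding it there: finish while holding the arm back, do not let go. Leave the tip shaper, the burnishing block and the dish of tips where they are.

Things in the scene. Friction and masses are not known exactly. Their poses are not given: they have to be found in the camera images.
- sander: ferrule sander, fixed: grey cast base 200 x 360 mm, deck 47 mm high, belt off. Origin under the base's centre; x points away from the operator's side, y left, z up. On the deck the drive drum at (-15, 100) mm, platen and V cue rest (x -95..-30, y -40..65 mm), all up to 120 mm high; grey motor at (60, 115), 170 mm high; tension arm at right (-y). Pod with the switch on the front (-x), left side.
- switch_knob (a joint): angle of the rotary switch's knob (rad): about 0 (-0.06 to 0.06) = run, as it starts; grows anticlockwise seen from above; 1.2 = off, against its stop. It resists more and more (up to 0.1 N m), goes over its detent at 0.8, then from about 0.9 snaps by itself to 1.2 and stays; let go of short of the detent it springs back towards run.
- knob_grip (a point): point on the switch knob's upright axis, 79 mm above the bench. Black skirt, diameter 44 mm, on the grey pod (80 x 100 mm, top 57 mm above the bench), with an upright bar: 42 mm long, 12 mm thick, 64 to 89 mm above the bench, to be pinched across its thickness from above. The point turns with it: x along the bar, y across; a white line marks its -x end, which points to the sander's front when off.
- tension_arm (a joint): angle of the tension arm about its upright pivot (rad): 0 = rest, where the spring holds it at the start; grows as the grip swings clockwise seen from above, towards the drive drum's side (sander +y); 0.6 = against the stop pin. The spring always pulls back: about 6 N at the grip at 0, 12 N at 0.6. Let go, it swings back to 0.
- tension_lever: moving lever of the tension arm: flat steel bar 18 mm wide, upper face 66 mm above the bench, with an idler drum (diameter 48 mm, 62 mm from the pivot, top at 120 mm) and, 165 mm from the pivot, the upright grip, out in front of the sander's base. Origin on the pivot axis 54 mm above the bench, x along the bar from pivot to grip, z up.
- tension_grip (a point): centre of the black upright round grip at the lever's end, 121 mm above the bench, moves with it: diameter 16 mm from 76 to 106 mm above the bench, then a head of diameter 22 mm from 114 to 133 mm (its top). At least 30 mm of free space all round it over its whole swing of 99 mm.
- tension_pivot (a point): point on the tension arm's upright pivot axis, 121 mm above the bench (level with point tension_grip); fixed to the sander. The grip moves on a circle of 165 mm radius about it.
- tip_shaper: bystander: a knurled brass cue-tip shaper, diameter 26 mm, 52 mm tall, standing; origin under its centre
- burnisher: bystander: a round ebony burnishing block, diameter 64 mm, 27 mm tall, grooved round its middle; origin under its centre
- tip_dish: bystander: a steel dish, diameter 90 mm, 16 mm tall, with a stack of three tan layered tips in it up to 23 mm high; origin under its centre

How it is judged:
By the outcome, as a careful person would: the job done as asked, in the order asked, and still so for the second after the job is handed in, while the arm keeps its last pose, push and grip.
It also fails if it takes over 51 s, if anything falls off the work surface, if the arm or the gripper's body presses on something with over 40 N, if the wrist force passes 120 N, or if a joint passes its speed limit or range.

### The arm

A 6-joint arm with a two-finger parallel gripper is mounted at the origin on the work surface. World frame = base frame: x ahead of the robot, y to its left, z up, the work surface at z = 0. Lengths are in mm, angles in rad, forces in N, time in s.
With the tool pointing down it reaches from about 400 to 925 mm from the base axis. Payload 3.4 kg.
Tool frame: the origin (TCP) lies on the centre line of the jaws, within the pads' length; the fingertips stand 19 mm ahead of it and the grasp point (between the pads) is the TCP; z points along the fingers, y is the line along which they close (so a half turn about z gives the same grasp; the last joint's range is limited). The gripper opens to 85 mm and grips with 20 to 120 N. Pads are 22 mm wide; open, the fingers measure 114 mm over their backs; the gripper's body (76 mm by 85 mm) begins 54 mm behind the grasp point. The pads swing forward as they close: fully open they stand 13 mm farther back than shut.
Start: joints at [-1.276, 0.307, 1.506, -0, 1.328, -0.073], TCP at [207.262, -536.352, 250.305] pointing down, gripper open.
Joint ranges: [-3.12, 3.12], [-1.05, 2.28], [0.14, 2.33], [-1.42, 4.57], [0.1, 2.73], [-2.68, 2.68]. Speed limits (rad/s): [2.57, 2.57, 3.14, 3.14, 3.14, 3.14].

### API

Orientations are given as a unit quaternion [x, y, z, w].
In Python, from station import robot gives the robot as it stands. Calls block until the motion is done:
- robot.reach(position, orientation): joint-space move of the TCP to a pose.
- robot.move_straight(position, frame=None, rate=150, max_force=None): straight line of the TCP; frame=None keeps the orientation; rate is the mean speed in mm/s. With max_force (N) it stops when the force on the tool has changed by that much, and returns True; else False.
- robot.movej(angles): joint-space move.
- robot.gripper_to(opening): finger opening in mm; the grip force is fixed at half the most; returns when the fingers have stopped.
- robot.wait(seconds).
- robot.inverse_kinematics(position, orientation): joint angles nearest the present ones, or None.
- robot.sense(): the state.
- robot.get_image(name): name is "scene" or "side" or "wrist"; returns a dict with "frame" (400x640x3 uint8, blue, green, red), "z_map" (400x640 float32, mm along the optical axis (not along the pixel's ray), 0 where there is no reading), "camera_matrix" (3x3 intrinsics, pixels), "D" ([k1, k2, p1, p2, k3] as OpenCV has them; the pictures are not rectified), "rvec" (rotation vector, rad) and "tvec" (3), from world to camera coordinates, as OpenCV has them. Camera axes: x right, y down, z forward; pixel columns grow to the right and rows downward; lengths in mm; the calibration is good to about 2 mm. A picture is of the moment at which its call begins.
A pose or a line that the arm cannot do raises robot.MotionError and nothing moves.
- robot.sign_off(): hands the job in; it is judged then, once.
The state is a dict: "clock": time; "q": joint angles; "joint_velocities": joint speeds; "effort": joint torques, N m; "ee_pos": TCP position; "orientation": TCP orientation; "wrist_force": force on the tool from outside, world axes, zero at the start; "wrist_torque": the same for the moment, N m; "finger_gap": finger opening in mm; "finger_force": force on a finger pad.
Only numpy, scipy, OpenCV 4.12 (cv2) and the standard library are available. Lean on these libraries where they do the work, as an engineer would, in place of code of your own. Each camera call takes 0.05 s, during which the arm holds its last target. There are 200 camera calls.

## Working session

There is one attempt and no reset: what is moved stays moved. The work goes in short steps, each a Python script; the robot and the scene stay as the last script left them, time stands still between calls to the robot, and variables do not carry over. Pictures are saved under pics/ and viewed, at most 10 in all, crops included, and the job is handed in when it is done.

```bash
ls; mkdir -p pics; cat > h.py <<'E'
import numpy as np, cv2, pickle
def w(im,u,v,z=None):
    """pixel -> world via depth map, or via plane height z"""
    R=cv2.Rodrigues(np.array(im["rvec"],float))[0]; t=np.array(im["tvec"],float).ravel()
    n=cv2.undistortPoints(np.array([[[u,v]]],float),np.array(im["camera_matrix"]),np.array(im["D"]))[0,0]
    d=R.T@np.array([n[0],n[1],1]); c=-R.T@t
    if z is None: s=np.median([x for x in im["z_map"][int(v)-1:int(v)+2,int(u)-1:int(u)+2].ravel() if x>0])
    else: s=(z-c[2])/d[2]
    return c+s*d
def cloud(im):
    R=cv2.Rodrigues(np.array(im["rvec"],float))[0]; t=np.array(im["tvec"],float).ravel()
    v,u=np.mgrid[0:400,0:640]; p=np.stack([u.ravel(),v.ravel()],1).astype(float)[:,None]
    n=cv2.undistortPoints(p,np.array(im["camera_matrix"]),np.array(im["D"]))[:,0]
    s=im["z_map"].ravel()[:,None]
    return ((np.c_[n,np.ones(len(n))]*s-t)@R).reshape(400,640,3)
E
python3 - <<'E'
from station import robot
import cv2,pickle
for n in("scene","side"):
    im=robot.get_image(n); pickle.dump(im,open(n+".pkl","wb")); cv2.imwrite(f"pics/{n}.png",im["frame"])
print(robot.sense())
E
```

```text
pics
{'clock': 0.1, 'q': array([-1.27549724e+00,  3.07504588e-01,  1.50753599e+00,  3.20124605e-05,
        1.32844690e+00, -7.35094063e-02]), 'joint_velocities': array([-0.00044563, -0.00138999, -0.00435734, -0.00017674,  0.00092764,
        0.0009875 ]), 'effort': array([-8.09599187e-04, -4.58533359e+01, -2.52609694e+01, -2.90117696e-04,
        5.46390118e-03,  8.46585692e-06]), 'ee_pos': array([ 207.09647903, -535.76446187,  249.4720357 ]), 'orientation': array([ 9.83045928e-01,  1.83357042e-01, -8.94087012e-05, -9.43313592e-04]), 'wrist_force': array([0.0609938 , 0.22956262, 0.65756103]), 'wrist_torque': array([ 0.01819287, -0.03269749, -0.00882282]), 'finger_force': 0.0, 'finger_gap': 85.63026663121609}
```

View pics/scene.png

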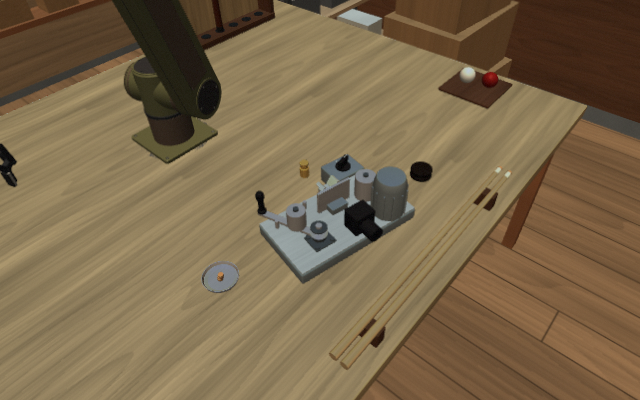

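View pics/side.png

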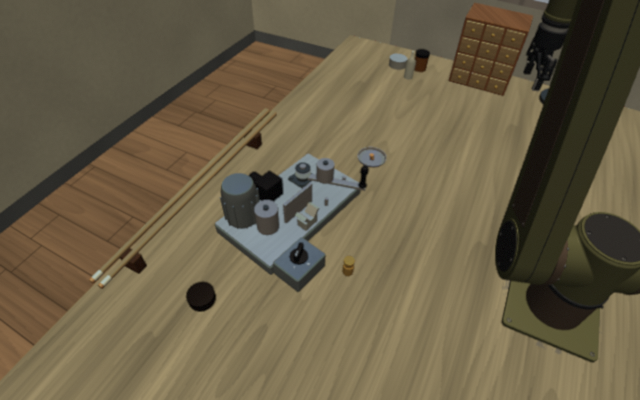

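The scene view has the sander near (340,220), with the knob at about (343,163) and the grip head at about (260,194). In the side view the knob is at (299,252) and the grip at (364,170). I'll get rough positions and then look closer with the wrist camera.

```bash
python3 - <<'E'
import pickle,numpy as np
from h import *
np.set_printoptions(precision=1,suppress=True)
s=pickle.load(open("scene.pkl","rb")); d=pickle.load(open("side.pkl","rb"))
print("knob",w(s,343,158),w(s,343,158,89),w(d,299,245,89))
print("grip",w(s,260,194),w(s,260,194,133),w(d,364,168,133))
print("base corners",w(s,262,228,47),w(s,302,268,47),w(s,413,209,47), w(d,217,226,47),w(d,272,264,47),w(d,358,192,47))
print("shaper",w(s,304,165),"dish",w(s,220,276),"burn",w(s,421,168))
k=w(s,343,158,89);g=w(s,260,194,133)
from station import robot
m=(k+g)/2
q=[1,0,0,0]
for z in(400,350,300):
  for a in np.arange(-3,3.2,.5):
    qq=[np.cos(a/2),np.sin(a/2),0,0]
    j=robot.inverse_kinematics([m[0]-60,m[1],z],qq)
    if j is not None: print(z,a,np.array(j))
E
```

```text
knob [569.3 183.   90.9] [567.8 184.9  89. ] [569.9 173.7  89. ]
grip [531.3 -92.1 131.8] [532.2 -92.9 133. ] [523.8 -86.1 133. ]
base corners [ 553.6 -119.4   47. ] [ 714.6 -145.3   47. ] [806.8 179.7  47. ] [793.5 191.4  47. ] [614.2 223.2  47. ] [529.6 -80.9  47. ]
shaper [471.3 126.2  49.2] dish [ 567.8 -273.8   19.9] burn [726.1 351.8  29. ]
400 -3.0 [ 0.   0.1  1.4 -0.   1.6 -1.7]
400 -2.5 [ 0.   0.1  1.4 -0.   1.6 -2.2]
400 -1.0 [ 0.   0.1  1.4 -0.   1.6  2.6]
400 -0.5 [ 0.   0.1  1.4 -0.   1.6  2.1]
400 0.0 [ 0.   0.1  1.4 -0.   1.6  1.6]
400 0.5 [ 0.   0.1  1.4 -0.   1.6  1.1]
400 1.0 [ 0.   0.1  1.4 -0.   1.6  0.6]
400 1.5 [ 0.   0.1  1.4 -0.   1.6  0.1]
400 2.0 [ 0.   0.1  1.4 -0.   1.6 -0.4]
400 2.5 [ 0.   0.1  1.4 -0.   1.6 -0.9]
400 3.0 [ 0.   0.1  1.4 -0.   1.6 -1.4]
350 -3.0 [ 0.   0.1  1.5 -0.   1.5 -1.7]
350 -2.5 [ 0.   0.1  1.5 -0.   1.5 -2.2]
350 -1.0 [ 0.   0.1  1.5 -0.   1.5  2.6]
350 -0.5 [ 0.   0.1  1.5 -0.   1.5  2.1]
350 0.0 [ 0.   0.1  1.5 -0.   1.5  1.6]
350 0.5 [ 0.   0.1  1.5 -0.   1.5  1.1]
350 1.0 [ 0.   0.1  1.5 -0.   1.5  0.6]
350 1.5 [ 0.   0.1  1.5 -0.   1.5  0.1]
350 2.0 [ 0.   0.1  1.5 -0.   1.5 -0.4]
350 2.5 [ 0.   0.1  1.5 -0.   1.5 -0.9]
350 3.0 [ 0.   0.1  1.5 -0.   1.5 -1.4]
300 -3.0 [ 0.   0.2  1.6 -0.   1.4 -1.7]
300 -2.5 [ 0.   0.2  1.6 -0.   1.4 -2.2]
300 -1.0 [ 0.   0.2  1.6 -0.   1.4  2.6]
300 -0.5 [ 0.   0.2  1.6 -0.   1.4  2.1]
300 0.0 [ 0.   0.2  1.6 -0.   1.4  1.6]
300 0.5 [ 0.   0.2  1.6 -0.   1.4  1.1]
300 1.0 [ 0.   0.2  1.6 -0.   1.4  0.6]
300 1.5 [ 0.   0.2  1.6 -0.   1.4  0.1]
300 2.0 [ 0.   0.2  1.6 -0.   1.4 -0.4]
300 2.5 [ 0.   0.2  1.6 -0.   1.4 -0.9]
300 3.0 [ 0.   0.2  1.6 -0.   1.4 -1.4]
```

```bash
python3 - <<'E'
from station import robot
import cv2,pickle,numpy as np
from h import *
a=1.57
robot.reach([500,40,420],[np.cos(a/2),np.sin(a/2),0,0])
im=robot.get_image("wrist"); pickle.dump(im,open("wrist.pkl","wb")); cv2.imwrite("pics/wrist.png",im["frame"])
R=cv2.Rodrigues(np.array(im["rvec"],float))[0]; print(-R.T@np.ravel(im["tvec"]),R, robot.sense()["clock"])
E
```

```text
[500.81523067 123.17626145 543.87509175] [[ 9.99997841e-01 -1.93419167e-03 -7.59430282e-04]
 [-1.58070482e-03 -9.45308460e-01  3.26173906e-01]
 [-1.34877872e-03 -3.26172001e-01 -9.45309477e-01]] 2.525
```

View pics/wrist.png

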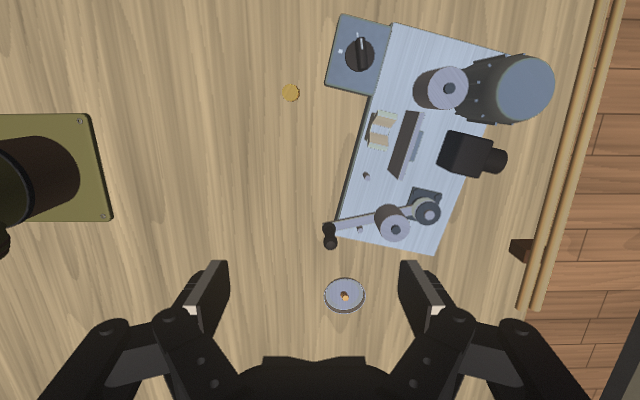

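The wrist view shows the knob at about (360,54), the grip head at about (330,230), the pivot boss at about (427,209) and the idler at (396,229). I'll enlarge two crops.

```bash
python3 - <<'E'
import cv2,pickle,numpy as np
f=pickle.load(open("wrist.pkl","rb"))["frame"]
A=cv2.resize(f[10:110,320:420],(400,400),interpolation=2)
B=cv2.resize(f[170:270,310:460],(600,400),interpolation=2)
cv2.imwrite("pics/cropA.png",A);cv2.imwrite("pics/cropB.png",B)
E
```

```text
(no output)
```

View pics/cropA.png

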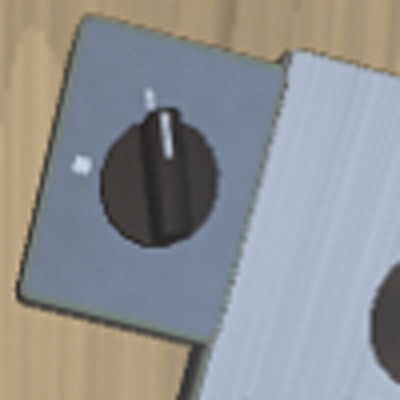

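View pics/cropB.png

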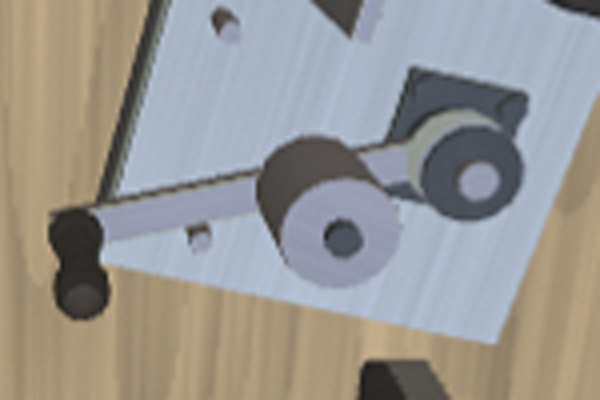

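```bash
python3 - <<'E'
import cv2,pickle,numpy as np
from h import *
np.set_printoptions(precision=1,suppress=True)
im=pickle.load(open("wrist.pkl","rb")); c=cloud(im)
def px(o,x,y): return o[0]+(x-1.5)/4,o[1]+(y-1.5)/4
A=(320,10);B=(310,170)
print("skirt",w(im,*px(A,160,185)),w(im,*px(A,160,185),64))
P=c[10:110,320:420].reshape(-1,3); k=P[(P[:,2]>80)&(P[:,2]<97)&(np.hypot(P[:,0]-570,P[:,1]-180)<35)]
print(len(k),k.mean(0),k.min(0),k.max(0)); 
(cx,sz,an)=cv2.minAreaRect(k[:,:2].astype(np.float32)); print(cx,sz,an)
e=np.linalg.svd(k[:,:2]-k[:,:2].mean(0),full_matrices=False)[2][0]; print("bar yaw",np.arctan2(e[1],e[0]))
print("white marks", w(im,*px(A,82,165),57),w(im,*px(A,150,98),57))
p1=w(im,*px(A,166,116),89);p2=w(im,*px(A,169,156),89);print("white line",p1,p2,np.arctan2(*(p1-p2)[1::-1]))
c1,c2,c3,c4=[w(im,*px(A,*q),57) for q in((85,15),(287,63),(212,342),(20,298))]
print("pod",c1,c2,c3,c4,(c1+c2+c3+c4)/4,"yaw",np.arctan2(*(c1-c4)[1::-1])-np.pi/2,np.arctan2(*(c2-c1)[1::-1]))
for n,q in(("grip",(82,293)),("idler",(343,237)),("piv",(473,172)),("bolt",(480,180)),("stop",(228,32)),("pin0",(201,243))): print(n,w(im,*px(B,*q)))
print("grip133",w(im,*px(B,82,293),133),"idler120",w(im,*px(B,343,237),120))
G=c[225:255,320:342].reshape(-1,3); g=G[(G[:,2]>122)&(G[:,2]<140)]; print(len(g),g.mean(0),g.min(0),g.max(0))
I=c[200:250,360:415].reshape(-1,3); g=I[(I[:,2]>114)&(I[:,2]<126)]; print("idler",len(g),cv2.minEnclosingCircle(g[:,:2].astype(np.float32)))
V=c[190:230,410:445].reshape(-1,3); print(np.histogram(V[:,2],range(40,160,5)))
E
```

```text
skirt [564.9 179.5  88.1] [568.2 182.5  64. ]
299 [567.7 183.   88.7] [559.5 162.5  80.1] [575.8 203.4  91.3]
(568.1609497070312, 183.0699005126953) (12.417823791503906, 41.32609176635742) 8.723722457885742
bar yaw -1.4126715661210218
white marks [540.  190.1  57. ] [564.3 212.4  57. ]
white line [565.8 201.   89. ] [567.4 188.6  89. ] 1.699447588987888
pod [539.9 239.1  57. ] [613.5 224.   57. ] [591.9 128.   57. ] [517.5 143.9  57. ] [565.7 183.7  57. ] yaw -0.23078819606565304 -0.2033642283440959
grip [525.6 -86.6 133.4]
idler [625.9 -66.5 126.3]
piv [684.  -50.6  98.8]
bolt [687.4 -54.2  98.7]
stop [586.8   0.7  73. ]
pin0 [580.4 -93.5  72.8]
grip133 [525.6 -86.8 133. ] idler120 [627.8 -69.4 120. ]
151 [525.6 -87.5 130.2] [516.4 -98.7 122.1] [535.3 -79.5 134.7]
idler 673 ((626.6441650390625, -67.43215942382812), 24.13393783569336)
(array([  2, 428, 219,  97,  15,  23,  34,  40,  32,  37, 380,  81,   1,
         0,   0,   1,   0,   0,   0,   0,   0,   0,   0]), array([ 40,  45,  50,  55,  60,  65,  70,  75,  80,  85,  90,  95, 100,
       105, 110, 115, 120, 125, 130, 135, 140, 145, 150, 155]))
```

Knob axis is at (568,183) with bar yaw −1.41. The grip is at (525.6,−87) and the pivot at about (687.5,−55); the idler position agrees with both. Now the switch.

```bash
cat >> h.py <<'E'
def down(a): return [np.cos(a/2),np.sin(a/2),0,0]
E
python3 - <<'E'
from station import robot
import cv2,numpy as np
from h import *
np.set_printoptions(precision=2,suppress=True)
def st(n):
    s=robot.sense(); print(n,round(s["clock"],2),s["ee_pos"],s["wrist_force"],s["wrist_torque"],round(s["finger_gap"],1),round(s["finger_force"],1),s["q"][5])
a=1.729; p=[568,183]
robot.reach(p+[200],down(a)); robot.gripper_to(45)
hit=robot.move_straight(p+[87],rate=80,max_force=15); st(f"down {hit}")
robot.gripper_to(0); st("grip")
if robot.sense()["finger_gap"]>8:
    for d in(0.4,0.8,1.0,1.2):
        robot.reach(p+[87],down(a+d)); st(d)
    robot.gripper_to(45); robot.wait(.2); st("open")
    robot.move_straight(p+[220],rate=150)
    robot.reach([500,40,420],down(1.57))
    im=robot.get_image("wrist"); pickle.dump(im,open("wrist2.pkl","wb"))
    f=im["frame"]; cv2.imwrite("pics/c2.png",np.hstack([cv2.resize(f[10:110,320:420],(400,400)),cv2.resize(f[170:270,310:410],(400,400))]))
    c=cloud(im); P=c[10:110,320:420].reshape(-1,3); k=P[(P[:,2]>80)&(P[:,2]<97)&(np.hypot(P[:,0]-570,P[:,1]-180)<35)]
    print(cv2.minAreaRect(k[:,:2].astype(np.float32)))
    e=np.linalg.svd(k[:,:2]-k[:,:2].mean(0),full_matrices=False)[2][0]; print("bar yaw",np.arctan(e[1]/e[0]))
st("end")
E
```

```text
down False 5.62 [568.46 183.12  87.58] [-0.96 -0.24 -0.86] [-0.04 -0.04  0.02] 45.1 0.0 0.08272996708202437
grip 6.03 [567.7  182.99  87.59] [-2.22 -0.46  5.6 ] [ 0.01  0.45 -0.03] 10.8 60.1 0.0827018407336016
0.4 6.49 [567.87 183.1   87.59] [-2.03  0.37  4.81] [-0.1   0.32 -0.01] 10.4 60.2 -0.3172991916033501
0.8 6.96 [568.04 183.23  87.62] [-1.7   0.07  5.61] [-0.02  0.31  0.02] 10.7 60.2 -0.7174768647110739
1.0 7.27 [568.08 183.29  87.6 ] [-1.76 -0.44  6.4 ] [0.04 0.39 0.03] 10.7 60.2 -0.9154235687990963
1.2 7.58 [568.11 183.41  87.59] [-1.88  1.87  4.7 ] [ 0.08  0.39 -0.26] 10.3 60.2 -1.1144842944552125
open 8.2 [568.02 182.99  86.94] [ 0.53 -0.22 -0.25] [-0.01 -0.02  0.03] 45.1 0.0 -1.1171673202538657
((568.1858520507812, 183.8339385986328), (12.48311996459961, 41.85474395751953), 77.48004913330078)
bar yaw -0.21979617997254292
end 10.32 [499.85  40.38 418.28] [-0.42  0.3   0.03] [ 0.07 -0.04  0.02] 44.7 0.0 -0.004543586764911321
```

View pics/c2.png

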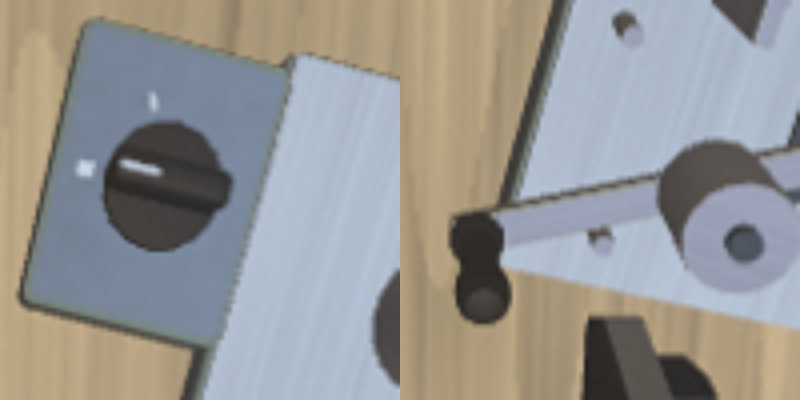

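The switch is off: bar yaw is −0.22 and the white line (crop ~(140,168)) points at the square mark. Next I'll grasp the grip and swing it along its arc.

```bash
python3 - <<'E'
from station import robot
import cv2,numpy as np
from h import *
np.set_printoptions(precision=2,suppress=True)
pv=np.array([687.5,-55.5]); L0=np.pi+0.192
def pose(t,z=121):
    y=L0-t; return list(pv+165*np.array([np.cos(y),np.sin(y)]))+[z], down(y-np.pi)
def st(n,t=0):
    s=robot.sense(); y=L0-t; tg=np.array([np.sin(y),-np.cos(y)])  # direction of growing angle
    d=s["ee_pos"][:2]-pv; f=s["wrist_force"][:2]@tg
    print(n,round(s["clock"],2),s["ee_pos"],"F",s["wrist_force"],"tan",round(f,1),"ang",round((L0-np.arctan2(d[1],d[0]))%(2*np.pi),3),"r",round(np.hypot(*d),1),round(s["finger_gap"],1),round(s["finger_force"],1)); return f
robot.reach(*pose(0,230)); robot.gripper_to(60)
hit=robot.move_straight(pose(0)[0],rate=100,max_force=12); st(f"down {hit}")
robot.gripper_to(0); st("grip")
if not hit and robot.sense()["finger_gap"]>12:
    t=0
    for t in list(np.arange(.1,.56,.1))+[.55,.58,.6,.61,.62,.63,.64]:
        p,o=pose(t); robot.move_straight(p,o,rate=60); f=st(round(t,2),t)
        if f<-24: break
im=robot.get_image("scene"); cv2.imwrite("pics/s3.png",cv2.resize(im["frame"][130:290,200:440],(720,480)))
E
```

```text
down False 12.92 [526.07 -87.13 121.56] F [ 0.97 -0.6  -0.65] tan -0.8 ang 6.282 r 164.5 59.7 0.0
grip 13.36 [526.25 -88.79 121.98] F [-1.65 -5.23  3.19] tan -4.8 ang 6.272 r 164.7 20.3 58.5
0.1 13.78 [523.66 -72.47 121.99] F [-1.3  -5.98  3.62] tan -5.8 ang 0.089 r 164.7 20.0 58.6
0.2 14.21 [522.7  -56.15 121.97] F [-2.25 -7.15  5.13] tan -7.2 ang 0.188 r 164.8 19.7 58.7
0.3 14.63 [523.37 -39.81 121.97] F [-3.52 -8.63  5.69] tan -9.0 ang 0.287 r 164.9 20.0 58.8
0.4 15.06 [525.64 -23.65 121.94] F [-2.18 -7.74  5.75] tan -8.0 ang 0.386 r 165.0 20.2 58.8
0.5 15.48 [529.49  -7.86 121.93] F [-4.2  -9.13  6.39] tan -10.0 ang 0.485 r 165.0 19.9 58.9
0.55 15.77 [531.98  -0.14 121.93] F [-4.28 -9.95  7.74] tan -10.8 ang 0.534 r 165.1 20.1 59.0
0.58 16.02 [533.65   4.35 121.93] F [-4.61 -9.19  7.26] tan -10.2 ang 0.563 r 165.1 20.0 59.0
0.6 16.27 [534.35   6.19 121.91] F [ -5.29 -13.42   9.12] tan -14.4 ang 0.575 r 165.1 20.1 59.3
0.61 16.52 [534.43   6.39 121.9 ] F [ -7.08 -16.61   9.93] tan -18.1 ang 0.576 r 165.1 20.3 59.4
0.62 16.77 [534.52   6.58 121.9 ] F [ -7.98 -23.13  10.39] tan -24.4 ang 0.577 r 165.1 20.0 59.6
```

View pics/s3.png

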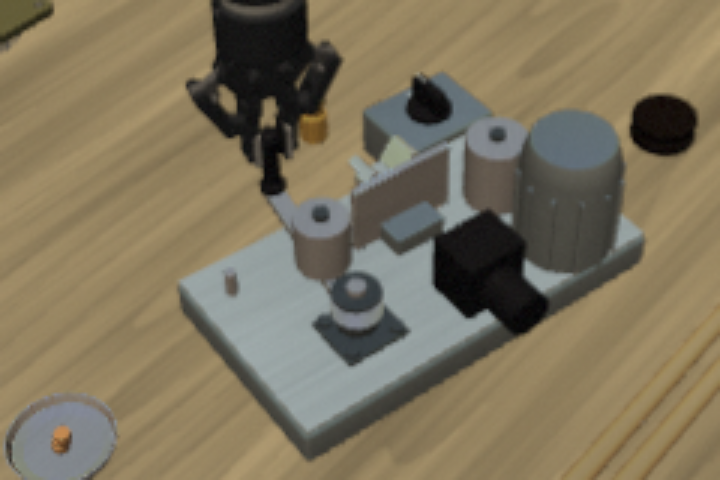

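The arm stopped moving at about 0.58 while the force climbed from 10 to 24 N, so it's against its stop. In the picture the gripper holds the grip (~(270,165)), the switch is still off, and the shaper, block and dish haven't moved. I'll check it holds steady, then hand in.

```bash
python3 - <<'E'
from station import robot
robot.wait(.5); s=robot.sense(); print(s["clock"],s["ee_pos"],s["wrist_force"],s["finger_gap"],s["finger_force"])
print(robot.sign_off())
E
```

```text
17.3167 [534.50737581   6.56289193 121.87836911] [ -9.18380774 -22.23940039  10.09258626] 20.20163056281357 59.609028697013855
the job is handed in; nothing more can be done
None
```

The switch is clicked over to off, and the gripper is still holding the tension arm back against its stop. The tip shaper, burnishing block and dish of tips weren't touched, and I handed the job in at 17.3 s.

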